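# Load turned sleeves into the wash basket, leave the bar ends

## Task

Load the wash basket: put the four bored steel sleeves from the rubber mat over its white posts, the largest sleeve on the thickest post and so on down to the smallest on the thinnest, each sitting flat on the foot of its post. Leave the two solid bar ends, which have no bore, standing where they are on the mat.

Things in the scene. Friction and masses are not known exactly. Their poses are not given: they have to be found in the camera images.
- sleeve_64_mid (a point): The largest of four bright steel sleeves (plain rings, bored right through, a shallow groove round the outside near the top) that stand upright on the black mat. Outside 64 mm, bore 52 mm, height 40 mm. Point: its centre, half-way up; z is its axis.
- sleeve_54_mid (a point): The second largest of four bright steel sleeves (plain rings, bored right through, a shallow groove round the outside near the top) that stand upright on the black mat. Outside 54 mm, bore 42 mm, height 38 mm. Point: its centre, half-way up; z is its axis. Neighbours on the mat stand 90 mm or more away, centre to centre.
- sleeve_44_mid (a point): The third of four bright steel sleeves (plain rings, bored right through, a shallow groove round the outside near the top) that stand upright on the black mat. Outside 44 mm, bore 32 mm, height 36 mm. Point: its centre, half-way up; z is its axis.
- sleeve_34_mid (a point): The smallest of four bright steel sleeves (plain rings, bored right through, a shallow groove round the outside near the top) that stand upright on the black mat. Outside 34 mm, bore 23 mm, height 34 mm. Point: its centre, half-way up; z is its axis. The mat is 4 mm thick.
- post_36_seat (a point): The thickest of four upright white posts in the wash basket, for the largest sleeve: 36 mm thick, 48 mm high above its round foot, the last 8 mm tapered; foot 62 mm across, 10 mm thick. Point: on the axis at the top of the foot, where the sleeve sits; z is up. The basket rim is 70 mm from the nearest post axes and ends 12 mm above the feet.
- post_26_seat (a point): The second thickest of four upright white posts in the wash basket, for the second largest sleeve: 26 mm thick, 48 mm high above its round foot, the last 8 mm tapered; foot 52 mm across, 10 mm thick. Point: on the axis at the top of the foot, where the sleeve sits; z is up. Posts stand in a square, 106 mm apart.
- post_16_seat (a point): The third of four upright white posts in the wash basket, for the third sleeve: 16 mm thick, 48 mm high above its round foot, the last 8 mm tapered; foot 42 mm across, 10 mm thick. Point: on the axis at the top of the foot, where the sleeve sits; z is up. The wire basket is low, 246 mm square and fixed.
- post_8_seat (a point): The thinnest of four upright white posts in the wash basket, for the smallest sleeve: 8 mm thick, 48 mm high above its round foot, the last 8 mm tapered; foot 32 mm across, 10 mm thick. Point: on the axis at the top of the foot, where the sleeve sits; z is up.
- bar_end_54_mid (a point): A look-alike: a solid bright steel bar end, 54 mm in diameter and 38 mm high, standing among the sleeves on the mat; no bore (flat closed top with a small centre-drill mark) and no groove. To be left alone. The point is at its centre, half-way up.
- bar_end_44_mid (a point): A look-alike: a solid bright steel bar end, 44 mm in diameter and 36 mm high, standing among the sleeves on the mat; no bore (flat closed top with a small centre-drill mark) and no groove. To be left alone. The point is at its centre, half-way up.
Mind the look-alikes: they are no part of the job. Leave any green or red look-alike of the part that bears bar_end_54_mid alone.

How it is judged:
At the end, for the whole second after the job is handed in: Each sleeve is over its own post (largest on thickest, in order of size): axis within 12 mm of the post's, sitting on the foot within 4 mm, upright within 0.08 rad, at rest (under 0.02 m/s) and released; both bar ends still standing (within 0.1 rad) within 30 mm of where they started (horizontal distance between sleeve_64_mid and post_36_seat below 0.012 m and z of sleeve_64_mid in the frame of post_36_seat between 0.016 and 0.024 m and angle between the z axis of sleeve_64_mid and the z axis of post_36_seat, either way round below 0.08 rad and linear speed of each of sleeve_64, sleeve_54, sleeve_44, sleeve_34 below 0.02 m/s and horizontal distance between sleeve_54_mid and post_26_seat below 0.012 m and z of sleeve_54_mid in the frame of post_26_seat between 0.015 and 0.023 m and angle between the z axis of sleeve_54_mid and the z axis of post_26_seat, either way round below 0.08 rad and horizontal distance between sleeve_44_mid and post_16_seat below 0.012 m and z of sleeve_44_mid in the frame of post_16_seat between 0.014 and 0.022 m and angle between the z axis of sleeve_44_mid and the z axis of post_16_seat, either way round below 0.08 rad and horizontal distance between sleeve_34_mid and post_8_seat below 0.012 m and z of sleeve_34_mid in the frame of post_8_seat between 0.013 and 0.021 m and angle between the z axis of sleeve_34_mid and the z axis of post_8_seat, either way round below 0.08 rad and distance of each of bar_end_54_mid, bar_end_44_mid from where it was at the start of the episode below 0.03 m and angle between each of bar_end_54_mid, bar_end_44_mid's own z axis and vertical below 0.1 rad); the robot touches nothing.
It fails at once if the 54 mm bar end is shifted more than 30 mm or picked up (distance of bar_end_54_mid from where it was at the start of the episode above 0.03 m).
It fails at once if the 44 mm bar end is shifted more than 30 mm or picked up (distance of bar_end_44_mid from where it was at the start of the episode above 0.03 m).
It also fails if it takes over 106 s, if anything falls off the work surface, if the arm or the gripper's body presses on something with over 40 N, if the wrist force passes 120 N, or if a joint passes its speed limit or range.

## Robot

A 7-joint arm with a two-finger parallel gripper is mounted at the origin on the work surface. World frame = base frame: x ahead of the robot, y to its left, z up, the work surface at z = 0. Lengths are in m, angles in rad, forces in N, time in s.
With the tool pointing down it reaches from about 0.425 to 0.875 m from the base axis. Payload 4.7 kg.
Tool frame: the origin (TCP) lies on the centre line of the jaws, within the pads' length; the fingertips stand 11 mm ahead of it and the grasp point (between the pads) lies 8 mm behind it; z points along the fingers, y is the direction in which the jaws open and shut (so a half turn about z gives the same grasp; the last joint's range is limited). The gripper opens to 85 mm and grips with 20 to 120 N. Pads are 22 mm wide; open, the fingers measure 114 mm over their backs; the gripper's body (76 mm by 85 mm) begins 54 mm behind the grasp point. The pads swing forward as they close: fully open they stand 13 mm farther back than shut.
Start: joints at [1.201, 0.321, -0.07, 1.45, 0.023, 1.371, -0.057], TCP at [0.243, -0.603, 0.242] pointing down, gripper open.
Joint ranges: [-2.86, 2.86], [-0.3, 2.09], [-1.38, 1.24], [0.06, 2.45], [-1.56, 4.7], [0.09, 2.05], [-2.69, 2.69]. Speed limits (rad/s): [2.57, 2.57, 3.14, 3.14, 3.14, 3.14, 3.14].

## Interface

Orientations are given as a unit quaternion [w, x, y, z].
In Python, from plant import manip gives the robot as it stands.
- The arm moves only by the tool arm_command, never from a script. Its argument "series" is a list of rows, each an object with "angular": the turn, a rotation vector about the world's x, y, z in degrees, a list of three; "offset": the shift along the world's x, y, z in m, a list of three; "claw": the opening, from 0 (shut) to 1 (fully open). A call has exactly 8 rows; each row shifts and turns the commanded pose from where the row before left it; what a row does not reach is not made up. A row lasts 1/10 s, in which the tool goes at most 50 mm and 8.59 degrees, less where a joint would pass 70% of its speed; a pose out of reach is approached as far as the arm can. A call with a gripper value outside its range is refused whole. The fingers move at their own pace and stop on an object; "grip_force" is the grip in N (left out, the last holds). Time passes only in rows, so rows that do not move let the fingers close, or fill a call up. It gives the time, the measured TCP pose, the force and the opening at its end, in the units of the state.
- manip.observe(): the state, without advancing time (a new reading comes with each control period).
- manip.read_camera(name): name is "scene" or "side" or "wrist"; returns a dict with "img" (420x560x3 uint8, red, green, blue), "vertical_fov" (degrees; the focal length in pixels is half the picture's height over the tangent of half this angle, whatever the lens; pixels are square), "cx", "cy" (the principal point, pixels), "dist" ([k1, k2, p1, p2, k3] as OpenCV has them; the pictures are not rectified), "R" (3x3) and "t" (3): a world point X has camera coordinates R X + t. Camera axes: x right, y down, z forward; pixel columns grow to the right and rows downward; lengths in m; the calibration is good to about 2 mm. A picture is of the moment at which its call begins. There is no depth.
- manip.job_done(): hands the job in, once; it reports no verdict.
The state is a dict: "t": time; "qpos": joint angles; "joint_velocities": joint speeds; "tau": joint torques, N m; "tool_pos": TCP position; "tcp_rot": TCP orientation; "contact_force": force on the tool from outside, world axes, zero at the start; "ft_torque": the same for the moment, N m; "gripper_width": finger opening in m.
Only numpy, scipy, OpenCV 4.12 (cv2) and the standard library are available. Lean on these libraries where they do the work, as an engineer would, in place of code of your own. Each camera call takes 0.05 s, during which the arm holds its last target.

## Working session

There is one attempt and no reset: what is moved stays moved. The work goes in short steps, Python scripts to look and compute and a tool call to move; the robot and the scene stay as the last step left them, time stands still between calls to the robot, and variables do not carry over. Pictures are saved under pics/ and viewed, and the job is handed in when it is done.

Besides the shell and the picture viewer there is one more tool, called after "Emit:" in YAML: its name, and indented under it one key for each argument. arm_command: Moves the arm, as the interface text tells. Its arguments: {"type":"object","properties":{"series":{"type":"array"},"grip_force":{"type":"number"}},"required":["series"]}

```bash
ls; mkdir -p pics; python3 - <<'E'
from plant import manip
import cv2
s=manip.observe()
for k,v in s.items(): print(k,v)
for n in ["scene","side","wrist"]:
    c=manip.read_camera(n); cv2.imwrite(f"pics/{n}0.png",c["img"][:,:,::-1])
    print(n,{k:c[k] for k in c if k!="img"})
E
```

```text
pics
t 0.0
qpos [ 1.20110045  0.32185343 -0.07007407  1.45167111  0.02258637  1.37080274
 -0.05690726]
joint_velocities [ 1.15081614e-03  5.45360031e-04 -7.02581554e-04 -1.73055667e-05
  2.86790507e-04  9.08412182e-04  1.66930097e-04]
tau [-1.47036382e-03 -4.93574059e+01 -3.82530112e-01 -3.14336908e+01
  1.32149819e-02  1.09185980e-02  4.86840776e-06]
tool_pos [ 0.24314748 -0.60225128  0.24120559]
tcp_rot [-9.46669215e-04  9.81642568e-01  1.90727346e-01 -2.28884063e-04]
contact_force [ 0.49983757 -0.70322829 -0.29344468]
ft_torque [-0.03159746 -0.03144048  0.06875543]
gripper_width 0.08577171587535636
scene {'vertical_fov': 50.758944226107126, 'cx': 282.3120921068415, 'cy': 205.39046128020482, 'dist': array([-0.03795969,  0.        ,  0.        ,  0.        ,  0.        ]), 'R': array([[ 0.61761073,  0.7863725 ,  0.01323889],
       [ 0.60759599, -0.46637762, -0.64289892],
       [-0.49938371,  0.40510517, -0.76583661]]), 't': array([-0.36169979, -0.23875126,  1.36695452])}
side {'vertical_fov': 53.353419752685326, 'cx': 275.6729434977922, 'cy': 208.7479286447929, 'dist': array([-0.10574224,  0.        ,  0.        ,  0.        ,  0.        ]), 'R': array([[-0.87118403, -0.49092918, -0.00518813],
       [-0.27207002,  0.49154744, -0.82725994],
       [ 0.40867626, -0.71928412, -0.5617954 ]]), 't': array([0.44416593, 0.14736995, 1.06243212])}
wrist {'vertical_fov': 67.53123788737321, 'cx': 277.3284906603069, 'cy': 212.2392532297842, 'dist': array([-0.02641865,  0.        ,  0.        ,  0.        ,  0.        ]), 'R': array([[ 0.37446124, -0.92723979, -0.00226997],
       [-0.87624474, -0.35466572,  0.32620144],
       [-0.30327204, -0.12016074, -0.94529755]]), 't': array([-0.64903776, -0.04408321,  0.38164367])}
```

View pics/scene0.png

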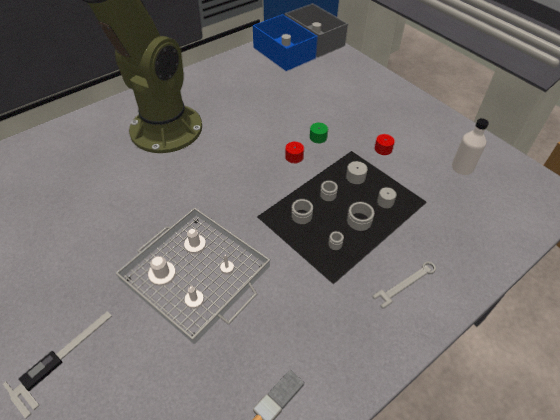

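View pics/side0.png

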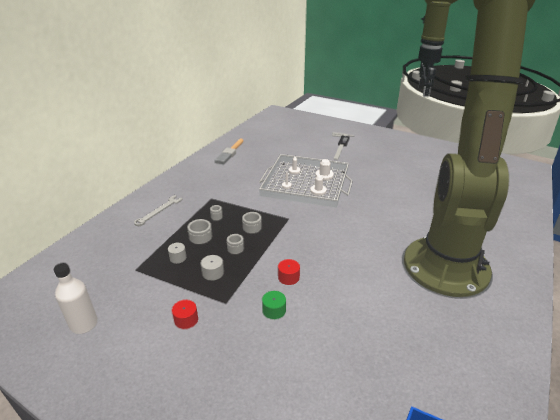

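View pics/wrist0.png

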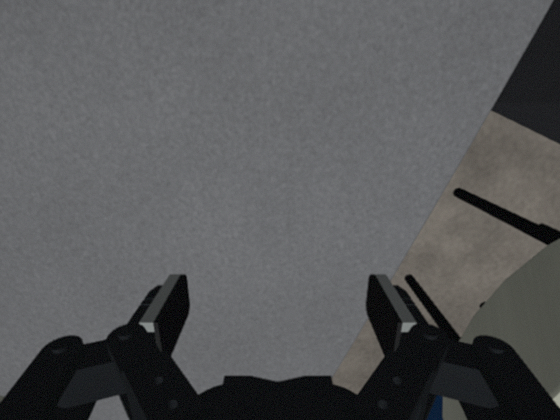

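The scene view shows sleeves near pixels (302,211), (329,190), (360,216) and (336,240). The bar ends are at (357,172) and (387,197), the posts at (160,265), (194,238), (227,265) and (193,296). Next step is to enlarge both views and measure.

```bash
cat > h.py <<'E'
import numpy as np, cv2
from plant import manip
def cam(n):
    c=manip.read_camera(n); f=210/np.tan(np.radians(c["vertical_fov"]/2))
    c["K"]=np.array([[f,0,c["cx"]],[0,f,c["cy"]],[0,0,1.]]); return c
def ray(c,uv):
    p=cv2.undistortPoints(np.array(uv,float).reshape(-1,1,2),c["K"],c["dist"]).reshape(-1,2)
    d=np.c_[p,np.ones(len(p))]@c["R"]; o=-c["R"].T@c["t"]; return o,d
def plane(c,uv,z):
    o,d=ray(c,uv); return o+d*((z-o[2])/d[:,2])[:,None]
def proj(c,X):
    return cv2.projectPoints(np.array(X,float).reshape(-1,1,3),cv2.Rodrigues(c["R"])[0],c["t"],c["K"],c["dist"])[0].reshape(-1,2)
E
python3 - <<'E'
from h import *
for n,(x0,y0,w,h) in {"scene":(250,140,190,140),"side":(130,190,170,110)}.items():
    c=cam(n); im=c["img"][:,:,::-1]
    cv2.imwrite(f"pics/{n}_mat.png",cv2.resize(im[y0:y0+h,x0:x0+w],None,fx=4,fy=4,interpolation=cv2.INTER_CUBIC))
c=cam("scene");im=c["img"][:,:,::-1]
cv2.imwrite("pics/scene_b.png",cv2.resize(im[200:340,110:280],None,fx=4,fy=4,interpolation=cv2.INTER_CUBIC))
a=dict(s54=(302,204),s44=(329,185),s64=(360,209),s34=(336,236),b54=(357,167),b44=(387,191))
hh=dict(s54=42,s44=40,s64=44,s34=38,b54=42,b44=40)
for k in a: print(k,plane(c,a[k],hh[k]/1000).round(3))
E
```

```text
s54 [[0.52  0.115 0.042]]
s44 [[0.511 0.214 0.04 ]]
s64 [[0.622 0.219 0.044]]
s34 [[0.644 0.117 0.038]]
b54 [[0.509 0.319 0.042]]
b44 [[0.62  0.321 0.04 ]]
```

View pics/scene_mat.png

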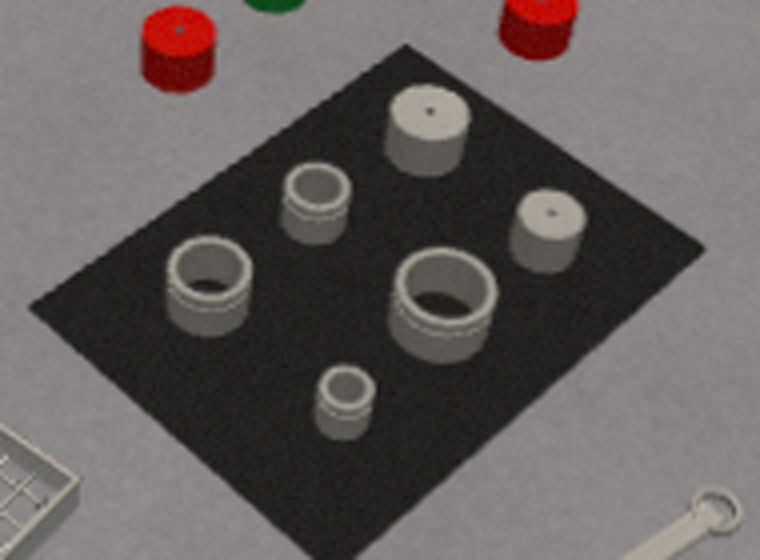

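View pics/side_mat.png

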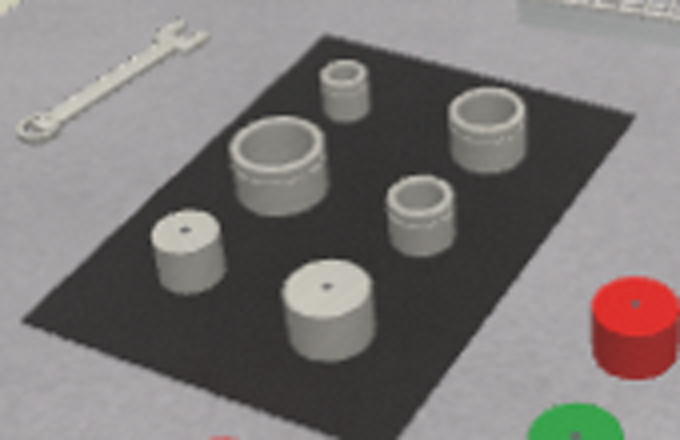

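View pics/scene_b.png

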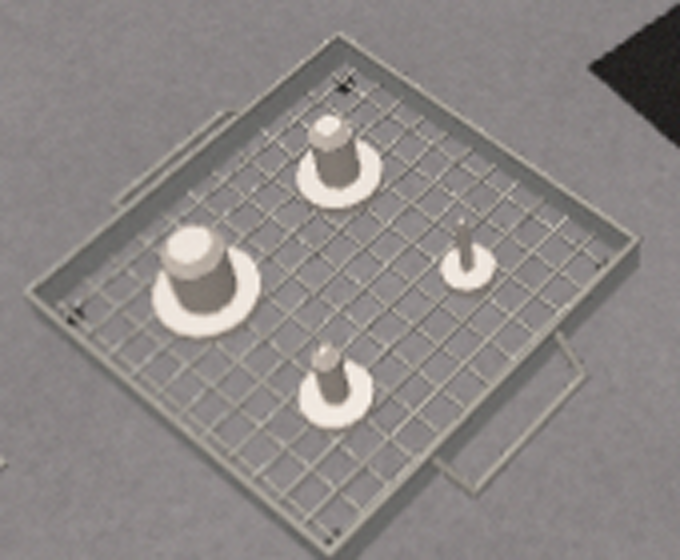

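```bash
cat > m.py <<'E'
from h import *
from scipy.optimize import least_squares
G=dict(s54=(.52,.115,.042,.027),s44=(.511,.214,.040,.022),s64=(.622,.219,.044,.032),s34=(.644,.117,.038,.017),b54=(.509,.319,.042,.027),b44=(.62,.321,.040,.022))
def ring(c,g,z,r):
    im=c["img"].astype(float).min(2)
    u=proj(c,[g[0],g[1],z-.018])[0]; s=90 if False else 24
    x0,y0=int(u[0])-s,int(u[1])-s
    S=8;p=cv2.resize(im[y0:y0+2*s,x0:x0+2*s],None,fx=S,fy=S,interpolation=cv2.INTER_CUBIC)
    m=(p>75).astype(np.uint8)
    cs,_=cv2.findContours(m,cv2.RETR_EXTERNAL,cv2.CHAIN_APPROX_NONE)
    k=min(cs,key=lambda q:0 if cv2.pointPolygonTest(q,(s*S,s*S),False)>=0 else 1e9-cv2.contourArea(q))
    q=cv2.convexHull(k).reshape(-1,2)
    k=k.reshape(-1,2)
    uv=(k+.5)/S-.5+[x0,y0]
    P=plane(c,uv,z)[:,:2]
    # keep outline points on far side from camera of top centre
    cc=np.array(g[:2]); o=(-c["R"].T@c["t"])[:2]
    for _ in range(4):
        a=(cc-o)/np.linalg.norm(cc-o)
        w=(P-cc)@a>-.1*r
        w&=abs(np.linalg.norm(P-cc,axis=1)-r)<.012
        Q=P[w]
        f=least_squares(lambda t:np.linalg.norm(Q-t,axis=1)-r,cc,loss='soft_l1',f_scale=.001); cc=f.x
    return cc,np.std(np.linalg.norm(Q-cc,axis=1)-r),np.mean(np.linalg.norm(Q-cc,axis=1))
E
python3 - <<'E'
from m import *
for n in ["scene","side"]:
    c=cam(n)
    for k,(x,y,z,r) in G.items(): print(n,k,[np.round(v,4) for v in ring(c,(x,y),z,r)])
c=cam("side");im=c["img"][:,:,::-1]
cv2.imwrite("pics/side_b.png",cv2.resize(im[145:215,250:365],None,fx=6,fy=6,interpolation=cv2.INTER_CUBIC))
E
```

```text
scene s54 [array([0.5259, 0.1093]), np.float64(0.0003), np.float64(0.027)]
scene s44 [array([0.5141, 0.2118]), np.float64(0.0002), np.float64(0.022)]
scene s64 [array([0.6285, 0.2164]), np.float64(0.0002), np.float64(0.032)]
scene s34 [array([0.6457, 0.117 ]), np.float64(0.0003), np.float64(0.017)]
scene b54 [array([0.511 , 0.3179]), np.float64(0.0004), np.float64(0.0271)]
scene b44 [array([0.6255, 0.3171]), np.float64(0.0003), np.float64(0.022)]
side s54 [array([0.528 , 0.1072]), np.float64(0.0004), np.float64(0.0271)]
side s44 [array([0.5157, 0.2102]), np.float64(0.0005), np.float64(0.0221)]
side s64 [array([0.6314, 0.2143]), np.float64(0.0007), np.float64(0.0322)]
side s34 [array([0.6483, 0.1148]), np.float64(0.0006), np.float64(0.0172)]
side b54 [array([0.5129, 0.3165]), np.float64(0.0006), np.float64(0.0272)]
side b44 [array([0.6275, 0.3154]), np.float64(0.0004), np.float64(0.022)]
```

View pics/side_b.png

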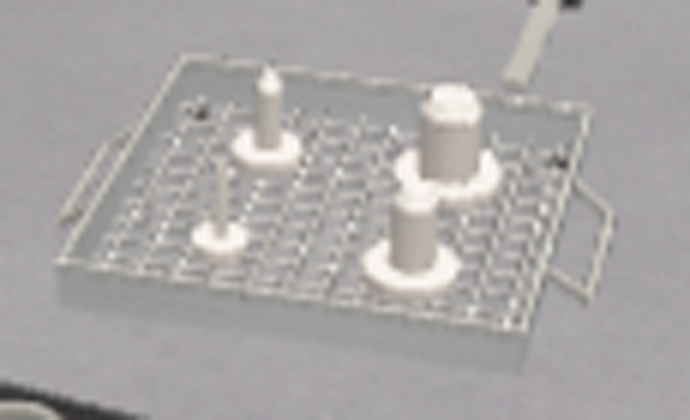

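```bash
python3 - <<'E'
from h import *
a=cam("scene");b=cam("side")
S=dict(p36=(206,289),p26=(339,173),p8=(468,267),p16=(336,392),t36=(192,243),t26=(329,127),t16=(324,349),t8=(461,219))
D=dict(p36=(447,170),p26=(411,264),p8=(220,238),p16=(266,147),t36=(453,98),t26=(418,188),t16=(269,72),t8=(222,163))
for k in S:
    u=(np.array(S[k])+.5)/4-.5+[110,200]; v=(np.array(D[k])+.5)/6-.5+[250,145]
    o1,d1=ray(a,u);o2,d2=ray(b,v);d1=d1[0];d2=d2[0]
    s=np.linalg.lstsq(np.c_[d1,-d2],o2-o1,rcond=None)[0]
    p,q=o1+s[0]*d1,o2+s[1]*d2
    print(k,((p+q)/2).round(4),"gap",np.linalg.norm(p-q).round(4))
E
```

```text
p36 [ 0.4655 -0.2601  0.0191] gap 0.0007
p26 [ 0.4411 -0.1571  0.0184] gap 0.0004
p8 [ 0.5441 -0.1321  0.0179] gap 0.0005
p16 [ 0.5683 -0.2347  0.019 ] gap 0.0015
t36 [ 0.4648 -0.2587  0.0658] gap 0.0006
t26 [ 0.4406 -0.1571  0.065 ] gap 0.0015
t16 [ 0.5683 -0.2349  0.0672] gap 0.0
t8 [ 0.5428 -0.1311  0.0655] gap 0.0005
```

Emit:
arm_command:
  series:
    - {"offset": [0.016, 0.034, -0.002], "angular": [0, 0, 0], "claw": 1}
    - {"offset": [0.016, 0.034, -0.002], "angular": [0, 0, 0], "claw": 1}
    - {"offset": [0.016, 0.034, -0.002], "angular": [0, 0, 0], "claw": 1}
    - {"offset": [0.016, 0.034, -0.002], "angular": [0, 0, 0], "claw": 1}
    - {"offset": [0.016, 0.034, -0.002], "angular": [0, 0, 0], "claw": 1}
    - {"offset": [0.016, 0.034, -0.002], "angular": [0, 0, 0], "claw": 1}
    - {"offset": [0.016, 0.034, -0.002], "angular": [0, 0, 0], "claw": 1}
    - {"offset": [0.016, 0.034, -0.002], "angular": [0, 0, 0], "claw": 1}
  grip_force: 50

```text
t: 1.35
tool_pos: [0.3719, -0.3293, 0.2266]
tcp_rot: [0.0, 0.982, 0.191, 0.0]
contact_force: [0.4, 0.1, 0.5]
gripper_width: 0.0854
```

Emit:
arm_command:
  series:
    - {"offset": [0.016, 0.034, -0.002], "angular": [0, 0, 0], "claw": 1}
    - {"offset": [0.016, 0.034, -0.002], "angular": [0, 0, 0], "claw": 1}
    - {"offset": [0.016, 0.034, -0.002], "angular": [0, 0, 0], "claw": 1}
    - {"offset": [0.016, 0.034, -0.002], "angular": [0, 0, 0], "claw": 1}
    - {"offset": [0.016, 0.034, -0.002], "angular": [0, 0, 0], "claw": 1}
    - {"offset": [0.016, 0.034, -0.002], "angular": [0, 0, 0], "claw": 1}
    - {"offset": [0.016, 0.034, -0.002], "angular": [0, 0, 0], "claw": 1}
    - {"offset": [0.016, 0.034, -0.002], "angular": [0, 0, 0], "claw": 1}

```text
t: 2.15
tool_pos: [0.4999, -0.0574, 0.2107]
tcp_rot: [0.0, 0.982, 0.191, 0.0]
contact_force: [0.5, -0.1, 0.2]
gripper_width: 0.0854
```

Emit:
arm_command:
  series:
    - {"offset": [0.016, 0.034, -0.002], "angular": [0, 0, 0], "claw": 1}
    - {"offset": [0.016, 0.034, -0.002], "angular": [0, 0, 0], "claw": 1}
    - {"offset": [0.016, 0.034, -0.002], "angular": [0, 0, 0], "claw": 1}
    - {"offset": [0.016, 0.034, -0.002], "angular": [0, 0, 0], "claw": 1}
    - {"offset": [0.016, 0.034, -0.002], "angular": [0, 0, 0], "claw": 1}
    - {"offset": [0.016, 0.034, -0.002], "angular": [0, 0, 0], "claw": 1}
    - {"offset": [0.016, 0.034, -0.002], "angular": [0, 0, 0], "claw": 1}
    - {"offset": [0.0, 0.0, 0], "angular": [0, 0, 0], "claw": 1}

```text
t: 2.95
tool_pos: [0.6111, 0.186, 0.1958]
tcp_rot: [-0.003, 0.981, 0.194, 0.0]
contact_force: [-0.6, 1.3, 0.6]
gripper_width: 0.0852
```

```bash
python3 - <<'E'
from m import *
s=manip.observe();print(s["tool_pos"].round(4),s["qpos"].round(3),s["tcp_rot"].round(4))
c=cam("wrist");im=c["img"][:,:,::-1].copy()
for k,(x,y,z,r) in dict(s64=(.630,.215,.044,.032),s34=(.647,.116,.038,.017),b44=(.6265,.316,.04,.022)).items():
    a=np.linspace(0,6.28,60)
    for u in proj(c,np.c_[x+r*np.cos(a),y+r*np.sin(a),0*a+z]): cv2.circle(im,tuple(int(q) for q in u),1,(0,0,255),-1)
cv2.imwrite("pics/w1.png",im)
E
```

```text
[0.6111 0.186  0.1958] [ 0.216  0.407 -0.712  1.524  0.266  1.31  -1.703] [-2.500e-03  9.809e-01  1.943e-01  1.000e-04]
```

View pics/w1.png

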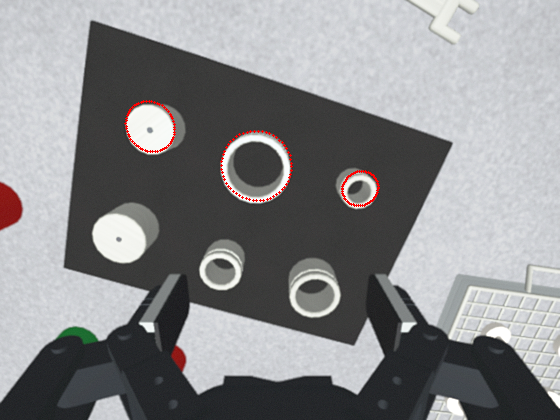

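The wrist view has the predicted rims on the 64 sleeve at (257,167), the 34 sleeve at (360,189) and the 44 bar end at (150,127), within about 2 px, so the measurements agree. I'll approach the 64 sleeve.

Emit:
arm_command:
  series:
    - {"offset": [0.009, 0.016, -0.01], "angular": [0, 0, 0], "claw": 1}
    - {"offset": [0.009, 0.016, -0.02], "angular": [0, 0, 0], "claw": 1}
    - {"offset": [0, 0, -0.03], "angular": [0, 0, 0], "claw": 1}
    - {"offset": [0, 0, -0.03], "angular": [0, 0, 0], "claw": 1}
    - {"offset": [0, 0, -0.02], "angular": [0, 0, 0], "claw": 1}
    - {"offset": [0, 0, 0], "angular": [0, 0, 0], "claw": 1}
    - {"offset": [0, 0, 0], "angular": [0, 0, 0], "claw": 1}
    - {"offset": [0, 0, 0], "angular": [0, 0, 0], "claw": 1}

```text
t: 3.8
tool_pos: [0.6305, 0.211, 0.0884]
tcp_rot: [0.0, 0.982, 0.19, 0.001]
contact_force: [-0.3, -0.0, 0.8]
gripper_width: 0.0854
```

Emit:
arm_command:
  series:
    - {"offset": [0, 0.0035, -0.006], "angular": [0, 0, 0], "claw": 1}
    - {"offset": [0, 0, -0.015], "angular": [0, 0, 0], "claw": 1}
    - {"offset": [0, 0, -0.015], "angular": [0, 0, 0], "claw": 1}
    - {"offset": [0, 0, -0.015], "angular": [0, 0, 0], "claw": 1}
    - {"offset": [0, 0, -0.008], "angular": [0, 0, 0], "claw": 1}
    - {"offset": [0, 0, -0.004], "angular": [0, 0, 0], "claw": 1}
    - {"offset": [0, 0, 0], "angular": [0, 0, 0], "claw": 1}
    - {"offset": [0, 0, 0], "angular": [0, 0, 0], "claw": 1}

```text
t: 4.6
tool_pos: [0.6297, 0.215, 0.0237]
tcp_rot: [-0.0, 0.982, 0.191, 0.0]
contact_force: [-0.4, 0.0, -0.1]
gripper_width: 0.0855
```

```bash
python3 - <<'E'
from m import *
s=manip.observe();print(s["tool_pos"].round(4))
cv2.imwrite("pics/w2.png",cam("wrist")["img"][:,:,::-1])
E
```

```text
[0.6297 0.215  0.0237]
```

View pics/w2.png

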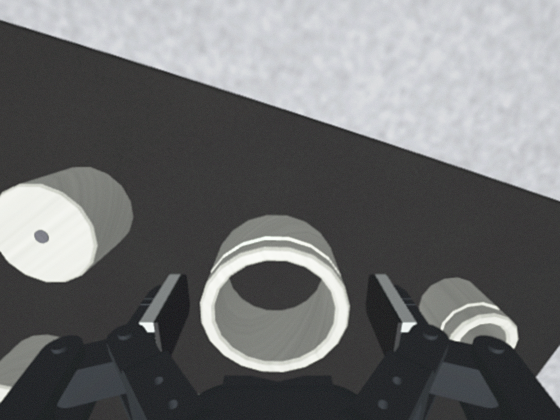

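The sleeve sits centred between the pads at (275,310), with the pads at about x=187 and x=367. I'll go 8 mm lower and close.

Emit:
arm_command:
  series:
    - {"offset": [0, 0, -0.004], "angular": [0, 0, 0], "claw": 1}
    - {"offset": [0, 0, -0.004], "angular": [0, 0, 0], "claw": 1}
    - {"offset": [0, 0, 0], "angular": [0, 0, 0], "claw": 0.6}
    - {"offset": [0, 0, 0], "angular": [0, 0, 0], "claw": 0.6}
    - {"offset": [0, 0, 0], "angular": [0, 0, 0], "claw": 0.6}
    - {"offset": [0, 0, 0], "angular": [0, 0, 0], "claw": 0.6}
    - {"offset": [0, 0, 0], "angular": [0, 0, 0], "claw": 0.6}
    - {"offset": [0, 0, 0], "angular": [0, 0, 0], "claw": 0.6}
  grip_force: 60

```text
t: 5.45
tool_pos: [0.6295, 0.215, 0.0157]
tcp_rot: [-0.0, 0.982, 0.191, 0.0]
contact_force: [0.2, 1.5, 2.7]
gripper_width: 0.0634
```

Emit:
arm_command:
  series:
    - {"offset": [0, 0, 0.01], "angular": [0, 0, 0], "claw": 0.6}
    - {"offset": [0, 0, 0.02], "angular": [0, 0, 0], "claw": 0.6}
    - {"offset": [0, 0, 0.03], "angular": [0, 0, 0], "claw": 0.6}
    - {"offset": [0, 0, 0.03], "angular": [0, 0, 0], "claw": 0.6}
    - {"offset": [0, 0, 0.02], "angular": [0, 0, 0], "claw": 0.6}
    - {"offset": [-0.008, -0.02, 0.01], "angular": [0, 0, 0], "claw": 0.6}
    - {"offset": [-0.012, -0.036, 0], "angular": [0, 0, 0], "claw": 0.6}
    - {"offset": [-0.012, -0.036, 0], "angular": [0, 0, 0], "claw": 0.6}

```text
t: 6.25
tool_pos: [0.5964, 0.1223, 0.1355]
tcp_rot: [0.0, 0.981, 0.192, -0.0]
contact_force: [0.7, -1.2, -4.0]
gripper_width: 0.0631
```

Emit:
arm_command:
  series:
    - {"offset": [-0.012, -0.036, 0], "angular": [0, 0, 0], "claw": 0.6}
    - {"offset": [-0.012, -0.036, 0], "angular": [0, 0, 0], "claw": 0.6}
    - {"offset": [-0.012, -0.036, 0], "angular": [0, 0, 0], "claw": 0.6}
    - {"offset": [-0.012, -0.036, 0], "angular": [0, 0, 0], "claw": 0.6}
    - {"offset": [-0.012, -0.036, 0], "angular": [0, 0, 0], "claw": 0.6}
    - {"offset": [-0.012, -0.036, 0], "angular": [0, 0, 0], "claw": 0.6}
    - {"offset": [-0.012, -0.036, 0], "angular": [0, 0, 0], "claw": 0.6}
    - {"offset": [-0.012, -0.036, 0], "angular": [0, 0, 0], "claw": 0.6}

```text
t: 7.05
tool_pos: [0.5, -0.1665, 0.1352]
tcp_rot: [0.0, 0.982, 0.191, -0.001]
contact_force: [0.9, -0.0, -3.4]
gripper_width: 0.063
```

Emit:
arm_command:
  series:
    - {"offset": [-0.012, -0.034, 0], "angular": [0, 0, 0], "claw": 0.6}
    - {"offset": [-0.012, -0.03, 0], "angular": [0, 0, 0], "claw": 0.6}
    - {"offset": [-0.011, -0.02, 0], "angular": [0, 0, 0], "claw": 0.6}
    - {"offset": [0, -0.01, 0], "angular": [0, 0, 0], "claw": 0.6}
    - {"offset": [0, 0, 0], "angular": [0, 0, 0], "claw": 0.6}
    - {"offset": [0, 0, 0], "angular": [0, 0, 0], "claw": 0.6}
    - {"offset": [0, 0, 0], "angular": [0, 0, 0], "claw": 0.6}
    - {"offset": [0, 0, 0], "angular": [0, 0, 0], "claw": 0.6}

```text
t: 7.85
tool_pos: [0.4671, -0.2577, 0.1354]
tcp_rot: [-0.0, 0.981, 0.192, 0.0]
contact_force: [1.2, -0.0, -2.8]
gripper_width: 0.0631
```

```bash
python3 - <<'E'
from m import *
s=manip.observe();print(s["tool_pos"].round(4),s["contact_force"].round(2),s["gripper_width"])
c=cam("wrist");im=c["img"][:,:,::-1].copy();a=np.linspace(0,6.28,50)
for x,y,z,r in [(.4655,-.2597,.018,.031),(.441,-.157,.018,.026),(.5437,-.1317,.018,.016),(.5683,-.2348,.018,.021)]:
    for u in proj(c,np.c_[x+r*np.cos(a),y+r*np.sin(a),0*a+z]): cv2.circle(im,tuple(int(q) for q in u),1,(0,0,255),-1)
    for u in proj(c,[[x,y,z+.048]]): cv2.circle(im,tuple(int(q) for q in u),3,(0,255,0),-1)
cv2.imwrite("pics/w3.png",im)
c=cam("scene");cv2.imwrite("pics/s3.png",cv2.resize(c["img"][130:340,90:310,::-1],None,fx=3,fy=3))
E
```

```text
[ 0.4671 -0.2577  0.1354] [ 1.17 -0.05 -2.78] 0.0630864975357823
```

View pics/w3.png

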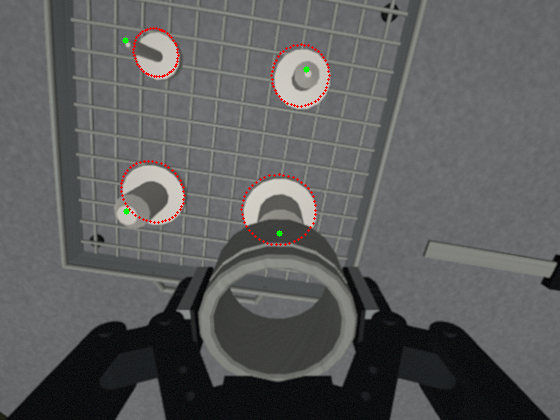

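View pics/s3.png

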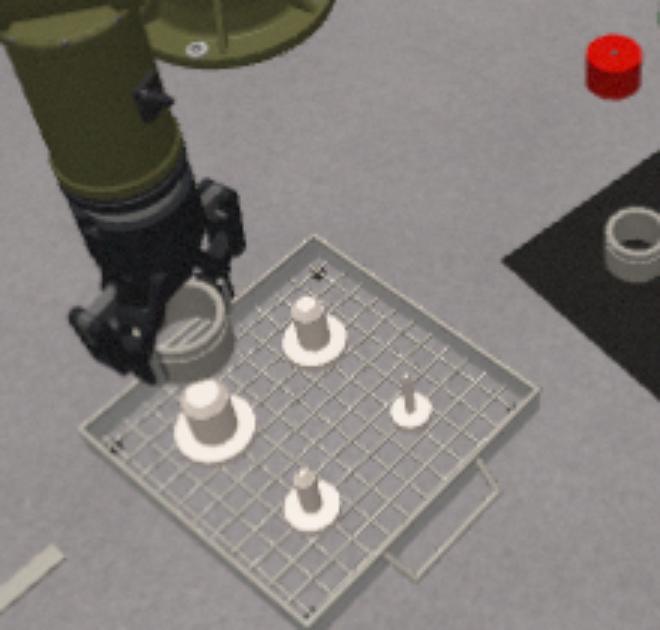

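The wrist overlay puts the foot rims within about 1 px of their circles, for example the 36 foot at (280,210). I'll correct by (-1.5, -2) mm and lower the sleeve.

Emit:
arm_command:
  series:
    - {"offset": [-0.0015, -0.002, -0.02], "angular": [0, 0, 0], "claw": 0.6}
    - {"offset": [0, 0, -0.015], "angular": [0, 0, 0], "claw": 0.6}
    - {"offset": [0, 0, -0.015], "angular": [0, 0, 0], "claw": 0.6}
    - {"offset": [0, 0, -0.015], "angular": [0, 0, 0], "claw": 0.6}
    - {"offset": [0, 0, -0.015], "angular": [0, 0, 0], "claw": 0.6}
    - {"offset": [0, 0, -0.01], "angular": [0, 0, 0], "claw": 0.6}
    - {"offset": [0, 0, -0.006], "angular": [0, 0, 0], "claw": 0.6}
    - {"offset": [0, 0, 0], "angular": [0, 0, 0], "claw": 0.6}

```text
t: 8.75
tool_pos: [0.4644, -0.2609, 0.0384]
tcp_rot: [-0.001, 0.982, 0.191, -0.001]
contact_force: [-0.8, 0.1, -2.8]
gripper_width: 0.0629
```

Emit:
arm_command:
  series:
    - {"offset": [0, 0, -0.003], "angular": [0, 0, 0], "claw": 0.6}
    - {"offset": [0, 0, -0.002], "angular": [0, 0, 0], "claw": 0.6}
    - {"offset": [0, 0, 0], "angular": [0, 0, 0], "claw": 0.6}
    - {"offset": [0, 0, 0], "angular": [0, 0, 0], "claw": 0.6}
    - {"offset": [0, 0, 0], "angular": [0, 0, 0], "claw": 0.6}
    - {"offset": [0, 0, 0], "angular": [0, 0, 0], "claw": 0.6}
    - {"offset": [0, 0, 0], "angular": [0, 0, 0], "claw": 0.6}
    - {"offset": [0, 0, 0], "angular": [0, 0, 0], "claw": 0.6}

```text
t: 9.55
tool_pos: [0.4649, -0.2612, 0.0344]
tcp_rot: [0.0, 0.982, 0.191, 0.0]
contact_force: [0.7, 0.3, -3.3]
gripper_width: 0.0636
```

Emit:
arm_command:
  series:
    - {"offset": [0, 0, -0.001], "angular": [0, 0, 0], "claw": 0.6}
    - {"offset": [0, 0, -0.001], "angular": [0, 0, 0], "claw": 0.6}
    - {"offset": [0, 0, -0.0005], "angular": [0, 0, 0], "claw": 0.6}
    - {"offset": [0, 0, 0], "angular": [0, 0, 0], "claw": 0.6}
    - {"offset": [0, 0, 0], "angular": [0, 0, 0], "claw": 0.6}
    - {"offset": [0, 0, 0], "angular": [0, 0, 0], "claw": 0.6}
    - {"offset": [0, 0, 0], "angular": [0, 0, 0], "claw": 0.6}
    - {"offset": [0, 0, 0], "angular": [0, 0, 0], "claw": 0.6}

```text
t: 10.35
tool_pos: [0.4649, -0.2612, 0.0319]
tcp_rot: [0.0, 0.982, 0.191, -0.0]
contact_force: [-1.1, -0.6, -3.7]
gripper_width: 0.0632
```

Emit:
arm_command:
  series:
    - {"offset": [0, 0, -0.001], "angular": [0, 0, 0], "claw": 0.6}
    - {"offset": [0, 0, -0.0005], "angular": [0, 0, 0], "claw": 0.6}
    - {"offset": [0, 0, 0], "angular": [0, 0, 0], "claw": 0.6}
    - {"offset": [0, 0, 0], "angular": [0, 0, 0], "claw": 0.9}
    - {"offset": [0, 0, 0], "angular": [0, 0, 0], "claw": 0.9}
    - {"offset": [0, 0, 0], "angular": [0, 0, 0], "claw": 0.9}
    - {"offset": [0, 0, 0], "angular": [0, 0, 0], "claw": 0.9}
    - {"offset": [0, 0, 0], "angular": [0, 0, 0], "claw": 0.9}

```text
t: 11.15
tool_pos: [0.465, -0.2613, 0.0306]
tcp_rot: [0.0, 0.982, 0.191, 0.0]
contact_force: [0.4, 0.5, -0.1]
gripper_width: 0.0768
```

Emit:
arm_command:
  series:
    - {"offset": [0, 0, 0.01], "angular": [0, 0, 0], "claw": 0.9}
    - {"offset": [0, 0, 0.02], "angular": [0, 0, 0], "claw": 0.9}
    - {"offset": [0, 0, 0.02], "angular": [0, 0, 0], "claw": 1}
    - {"offset": [0, 0, 0.03], "angular": [0, 0, 0], "claw": 1}
    - {"offset": [0, 0, 0.03], "angular": [0, 0, 0], "claw": 1}
    - {"offset": [0.005, 0.03, 0], "angular": [0, 0, 0], "claw": 1}
    - {"offset": [0.005, 0.036, 0], "angular": [0, 0, 0], "claw": 1}
    - {"offset": [0.005, 0.036, 0], "angular": [0, 0, 0], "claw": 1}

```text
t: 11.95
tool_pos: [0.4802, -0.1584, 0.1415]
tcp_rot: [0.001, 0.982, 0.19, 0.001]
contact_force: [0.9, 0.5, 0.0]
gripper_width: 0.0857
```

```bash
python3 - <<'E'
from m import *
s=manip.observe();print(s["tool_pos"].round(4))
c=cam("scene");cv2.imwrite("pics/s4.png",cv2.resize(c["img"][130:340,90:310,::-1],None,fx=3,fy=3))
E
```

```text
[ 0.4802 -0.1584  0.1415]
```

View pics/s4.png

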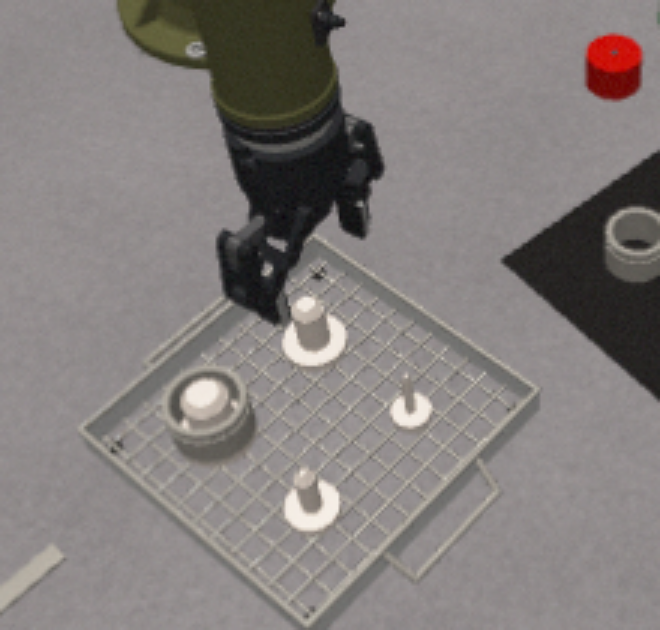

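The 64 sleeve sits over the thick post (enlarged view, about (207,410)). Next is the 54 sleeve.

Emit:
arm_command:
  series:
    - {"offset": [0.006, 0.034, 0], "angular": [0, 0, 0], "claw": 1}
    - {"offset": [0.006, 0.036, 0], "angular": [0, 0, 0], "claw": 1}
    - {"offset": [0.006, 0.036, 0], "angular": [0, 0, 0], "claw": 1}
    - {"offset": [0.006, 0.036, 0], "angular": [0, 0, 0], "claw": 1}
    - {"offset": [0.006, 0.036, 0], "angular": [0, 0, 0], "claw": 1}
    - {"offset": [0.006, 0.036, 0], "angular": [0, 0, 0], "claw": 1}
    - {"offset": [0.006, 0.03, 0], "angular": [0, 0, 0], "claw": 1}
    - {"offset": [0.005, 0.022, -0.01], "angular": [0, 0, 0], "claw": 1}

```text
t: 12.8
tool_pos: [0.5281, 0.1096, 0.1323]
tcp_rot: [0.0, 0.981, 0.192, 0.002]
contact_force: [-0.2, -0.2, -0.6]
gripper_width: 0.0854
```

Emit:
arm_command:
  series:
    - {"offset": [0, 0, -0.02], "angular": [0, 0, 0], "claw": 1}
    - {"offset": [0, 0, -0.02], "angular": [0, 0, 0], "claw": 1}
    - {"offset": [0, 0, -0.02], "angular": [0, 0, 0], "claw": 1}
    - {"offset": [0, 0, 0], "angular": [0, 0, 0], "claw": 1}
    - {"offset": [0, 0, 0], "angular": [0, 0, 0], "claw": 1}
    - {"offset": [0, 0, 0], "angular": [0, 0, 0], "claw": 1}
    - {"offset": [0, 0, 0], "angular": [0, 0, 0], "claw": 1}
    - {"offset": [0, 0, 0], "angular": [0, 0, 0], "claw": 1}

```text
t: 13.6
tool_pos: [0.5275, 0.1067, 0.0713]
tcp_rot: [0.0, 0.982, 0.191, 0.001]
contact_force: [-0.4, 0.3, 0.6]
gripper_width: 0.0851
```

Emit:
arm_command:
  series:
    - {"offset": [0, 0.001, -0.015], "angular": [0, 0, 0], "claw": 1}
    - {"offset": [0, 0, -0.015], "angular": [0, 0, 0], "claw": 1}
    - {"offset": [0, 0, -0.015], "angular": [0, 0, 0], "claw": 1}
    - {"offset": [0, 0, -0.008], "angular": [0, 0, 0], "claw": 1}
    - {"offset": [0, 0, -0.003], "angular": [0, 0, 0], "claw": 1}
    - {"offset": [0, 0, 0], "angular": [0, 0, 0], "claw": 1}
    - {"offset": [0, 0, 0], "angular": [0, 0, 0], "claw": 0.5}
    - {"offset": [0, 0, 0], "angular": [0, 0, 0], "claw": 0.5}

```text
t: 14.4
tool_pos: [0.5274, 0.1079, 0.0149]
tcp_rot: [0.0, 0.982, 0.191, 0.001]
contact_force: [-0.6, -0.7, -0.7]
gripper_width: 0.0589
```

Emit:
arm_command:
  series:
    - {"offset": [0, 0, 0], "angular": [0, 0, 0], "claw": 0.5}
    - {"offset": [0, 0, 0], "angular": [0, 0, 0], "claw": 0.5}
    - {"offset": [0, 0, 0], "angular": [0, 0, 0], "claw": 0.5}
    - {"offset": [0, 0, 0], "angular": [0, 0, 0], "claw": 0.5}
    - {"offset": [0, 0, 0], "angular": [0, 0, 0], "claw": 0.5}
    - {"offset": [0, 0, 0], "angular": [0, 0, 0], "claw": 0.5}
    - {"offset": [0, 0, 0], "angular": [0, 0, 0], "claw": 0.5}
    - {"offset": [0, 0, 0], "angular": [0, 0, 0], "claw": 0.5}

```text
t: 15.2
tool_pos: [0.5276, 0.1082, 0.0154]
tcp_rot: [0.0, 0.982, 0.191, 0.001]
contact_force: [-1.7, 0.0, 5.7]
gripper_width: 0.0532
```

```bash
python3 - <<'E'
from m import *
s=manip.observe();print(s["tool_pos"].round(4))
cv2.imwrite("pics/w5.png",cam("wrist")["img"][:,:,::-1])
E
```

```text
[0.5276 0.1082 0.0154]
```

View pics/w5.png

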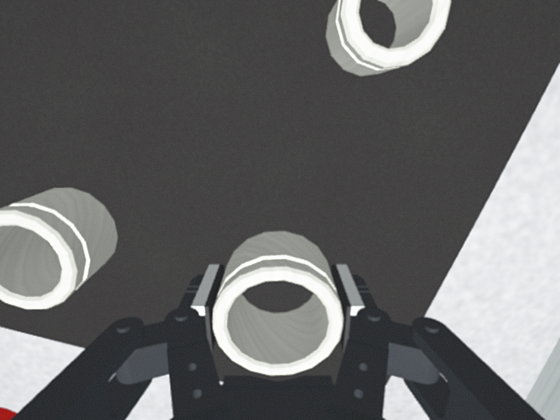

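The 54 sleeve is centred between the pads at (278,320) and its bore is open. I'll carry it to post 26.

Emit:
arm_command:
  series:
    - {"offset": [0, 0, 0.01], "angular": [0, 0, 0], "claw": 0.5}
    - {"offset": [0, 0, 0.02], "angular": [0, 0, 0], "claw": 0.5}
    - {"offset": [0, 0, 0.03], "angular": [0, 0, 0], "claw": 0.5}
    - {"offset": [0, 0, 0.03], "angular": [0, 0, 0], "claw": 0.5}
    - {"offset": [0, 0, 0.02], "angular": [0, 0, 0], "claw": 0.5}
    - {"offset": [-0.006, -0.02, 0.01], "angular": [0, 0, 0], "claw": 0.5}
    - {"offset": [-0.01, -0.035, 0], "angular": [0, 0, 0], "claw": 0.5}
    - {"offset": [-0.012, -0.035, 0], "angular": [0, 0, 0], "claw": 0.5}

```text
t: 16.05
tool_pos: [0.4985, 0.0173, 0.1349]
tcp_rot: [0.0, 0.981, 0.192, 0.0]
contact_force: [0.8, -1.1, -2.9]
gripper_width: 0.0534
```

Emit:
arm_command:
  series:
    - {"offset": [-0.012, -0.035, 0], "angular": [0, 0, 0], "claw": 0.5}
    - {"offset": [-0.012, -0.035, 0], "angular": [0, 0, 0], "claw": 0.5}
    - {"offset": [-0.012, -0.035, 0], "angular": [0, 0, 0], "claw": 0.5}
    - {"offset": [-0.012, -0.03, 0], "angular": [0, 0, 0], "claw": 0.5}
    - {"offset": [-0.007, -0.025, 0], "angular": [0, 0, 0], "claw": 0.5}
    - {"offset": [-0.004, -0.015, 0], "angular": [0, 0, 0], "claw": 0.5}
    - {"offset": [0, 0, 0], "angular": [0, 0, 0], "claw": 0.5}
    - {"offset": [0, 0, 0], "angular": [0, 0, 0], "claw": 0.5}

```text
t: 16.85
tool_pos: [0.4397, -0.1567, 0.1343]
tcp_rot: [-0.0, 0.982, 0.191, -0.0]
contact_force: [0.8, 0.4, -2.8]
gripper_width: 0.0532
```

```bash
python3 - <<'E'
from m import *
s=manip.observe();print(s["tool_pos"].round(4),s["qpos"].round(3))
c=cam("scene");cv2.imwrite("pics/s6.png",cv2.resize(c["img"][130:340,90:310,::-1],None,fx=3,fy=3))
E
```

```text
[ 0.4397 -0.1567  0.1343] [ 0.864  0.045 -0.586  2.005  0.028  1.099 -0.921]
```

View pics/s6.png

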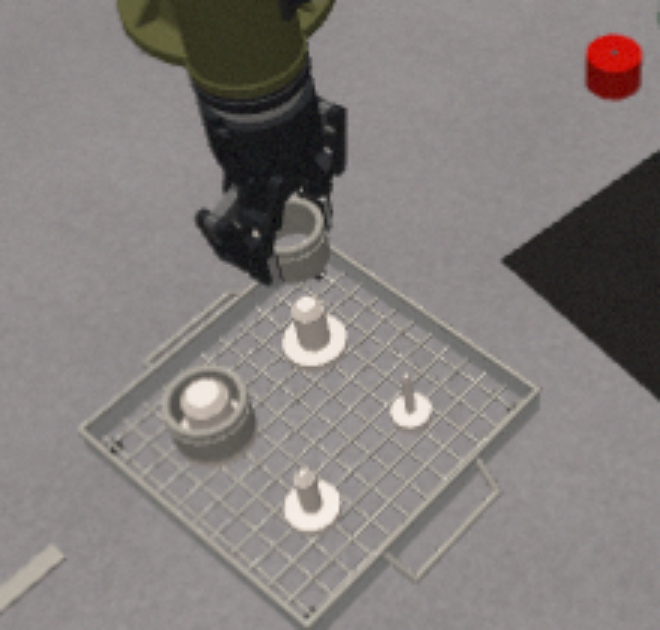

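Emit:
arm_command:
  series:
    - {"offset": [0.001, 0, -0.02], "angular": [0, 0, 0], "claw": 0.5}
    - {"offset": [0, 0, -0.02], "angular": [0, 0, 0], "claw": 0.5}
    - {"offset": [0, 0, -0.015], "angular": [0, 0, 0], "claw": 0.5}
    - {"offset": [0, 0, -0.015], "angular": [0, 0, 0], "claw": 0.5}
    - {"offset": [0, 0, -0.015], "angular": [0, 0, 0], "claw": 0.5}
    - {"offset": [0, 0, -0.01], "angular": [0, 0, 0], "claw": 0.5}
    - {"offset": [0, 0, -0.004], "angular": [0, 0, 0], "claw": 0.5}
    - {"offset": [0, 0, -0.002], "angular": [0, 0, 0], "claw": 0.5}

```text
t: 17.7
tool_pos: [0.4411, -0.1566, 0.0332]
tcp_rot: [-0.0, 0.982, 0.191, -0.0]
contact_force: [-0.1, -0.3, -3.7]
gripper_width: 0.0527
```

Emit:
arm_command:
  series:
    - {"offset": [0, 0, -0.001], "angular": [0, 0, 0], "claw": 0.5}
    - {"offset": [0, 0, 0], "angular": [0, 0, 0], "claw": 0.5}
    - {"offset": [0, 0, 0], "angular": [0, 0, 0], "claw": 0.5}
    - {"offset": [0, 0, 0], "angular": [0, 0, 0], "claw": 0.5}
    - {"offset": [0, 0, 0], "angular": [0, 0, 0], "claw": 0.5}
    - {"offset": [0, 0, 0], "angular": [0, 0, 0], "claw": 0.5}
    - {"offset": [0, 0, 0], "angular": [0, 0, 0], "claw": 0.5}
    - {"offset": [0, 0, 0], "angular": [0, 0, 0], "claw": 0.5}

```text
t: 18.5
tool_pos: [0.4409, -0.1572, 0.0324]
tcp_rot: [0.0, 0.982, 0.191, -0.0]
contact_force: [-0.5, -0.2, -3.2]
gripper_width: 0.0531
```

Emit:
arm_command:
  series:
    - {"offset": [0, 0, -0.001], "angular": [0, 0, 0], "claw": 0.5}
    - {"offset": [0, 0, -0.001], "angular": [0, 0, 0], "claw": 0.5}
    - {"offset": [0, 0, 0], "angular": [0, 0, 0], "claw": 0.5}
    - {"offset": [0, 0, 0], "angular": [0, 0, 0], "claw": 0.78}
    - {"offset": [0, 0, 0], "angular": [0, 0, 0], "claw": 0.78}
    - {"offset": [0, 0, 0], "angular": [0, 0, 0], "claw": 0.78}
    - {"offset": [0, 0, 0], "angular": [0, 0, 0], "claw": 0.78}
    - {"offset": [0, 0, 0], "angular": [0, 0, 0], "claw": 0.78}

```text
t: 19.3
tool_pos: [0.441, -0.1573, 0.0305]
tcp_rot: [0.0, 0.982, 0.191, 0.0]
contact_force: [0.2, 0.0, -0.1]
gripper_width: 0.0668
```

Emit:
arm_command:
  series:
    - {"offset": [0, 0, 0.01], "angular": [0, 0, 0], "claw": 0.78}
    - {"offset": [0, 0, 0.02], "angular": [0, 0, 0], "claw": 0.78}
    - {"offset": [0, 0, 0.02], "angular": [0, 0, 0], "claw": 0.8}
    - {"offset": [0, 0, 0.03], "angular": [0, 0, 0], "claw": 0.8}
    - {"offset": [0, 0, 0.03], "angular": [0, 0, 0], "claw": 0.9}
    - {"offset": [0.005, 0.03, 0], "angular": [0, 0, 0], "claw": 0.9}
    - {"offset": [0.008, 0.036, 0], "angular": [0, 0, 0], "claw": 0.9}
    - {"offset": [0.008, 0.036, 0], "angular": [0, 0, 0], "claw": 0.9}

```text
t: 20.1
tool_pos: [0.4623, -0.0544, 0.1416]
tcp_rot: [0.001, 0.982, 0.19, 0.001]
contact_force: [0.6, -1.3, -0.3]
gripper_width: 0.077
```

```bash
python3 - <<'E'
from m import *
s=manip.observe();print(s["tool_pos"].round(4),s["qpos"].round(3))
c=cam("scene");cv2.imwrite("pics/s7.png",cv2.resize(c["img"][130:340,90:310,::-1],None,fx=3,fy=3))
E
```

```text
[ 0.4623 -0.0544  0.1416] [ 0.752  0.038 -0.698  1.999  0.028  1.112 -1.146]
```

View pics/s7.png

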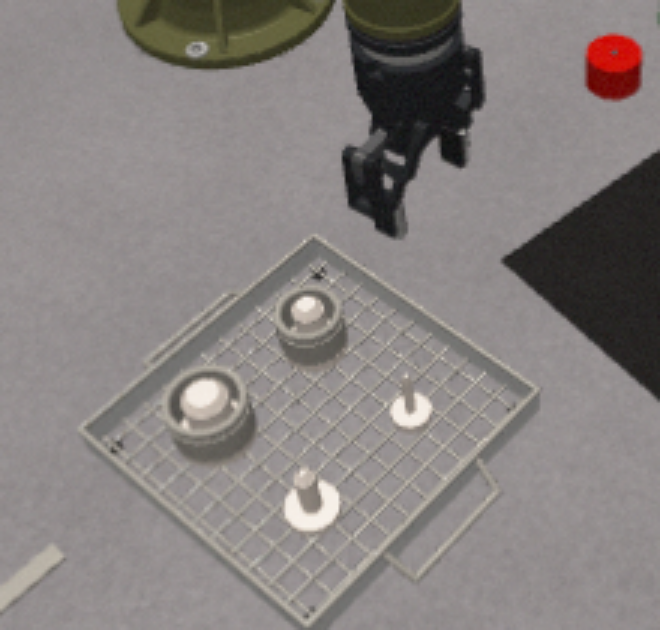

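The 54 sleeve is over its post at about (308,318). Next is the 44 sleeve.

Emit:
arm_command:
  series:
    - {"offset": [0.006, 0.034, 0], "angular": [0, 0, 0], "claw": 0.8}
    - {"offset": [0.007, 0.036, 0], "angular": [0, 0, 0], "claw": 0.8}
    - {"offset": [0.007, 0.036, 0], "angular": [0, 0, 0], "claw": 0.8}
    - {"offset": [0.007, 0.036, 0], "angular": [0, 0, 0], "claw": 0.8}
    - {"offset": [0.007, 0.036, 0], "angular": [0, 0, 0], "claw": 0.8}
    - {"offset": [0.007, 0.036, 0], "angular": [0, 0, 0], "claw": 0.8}
    - {"offset": [0.007, 0.03, 0], "angular": [0, 0, 0], "claw": 0.8}
    - {"offset": [0.005, 0.022, -0.01], "angular": [0, 0, 0], "claw": 0.8}

```text
t: 20.95
tool_pos: [0.516, 0.2136, 0.1322]
tcp_rot: [-0.001, 0.981, 0.192, 0.002]
contact_force: [0.1, 0.3, -0.7]
gripper_width: 0.0682
```

Emit:
arm_command:
  series:
    - {"offset": [0, 0, -0.02], "angular": [0, 0, 0], "claw": 0.8}
    - {"offset": [0, 0, -0.02], "angular": [0, 0, 0], "claw": 0.8}
    - {"offset": [0, 0, -0.02], "angular": [0, 0, 0], "claw": 0.8}
    - {"offset": [0, 0, 0], "angular": [0, 0, 0], "claw": 0.8}
    - {"offset": [0, 0, 0], "angular": [0, 0, 0], "claw": 0.8}
    - {"offset": [0, 0, 0], "angular": [0, 0, 0], "claw": 0.8}
    - {"offset": [0, 0, 0], "angular": [0, 0, 0], "claw": 0.8}
    - {"offset": [0, 0, 0], "angular": [0, 0, 0], "claw": 0.8}

```text
t: 21.75
tool_pos: [0.5155, 0.2109, 0.0713]
tcp_rot: [0.0, 0.982, 0.191, 0.001]
contact_force: [0.3, 1.0, 0.1]
gripper_width: 0.0685
```

```bash
python3 - <<'E'
from m import *
s=manip.observe();print(s["tool_pos"].round(4),s["qpos"].round(3))
cv2.imwrite("pics/w8.png",cam("wrist")["img"][:,:,::-1])
E
```

```text
[0.5155 0.2109 0.0713] [ 0.274  0.394 -0.834  1.851  0.336  1.042 -1.881]
```

View pics/w8.png

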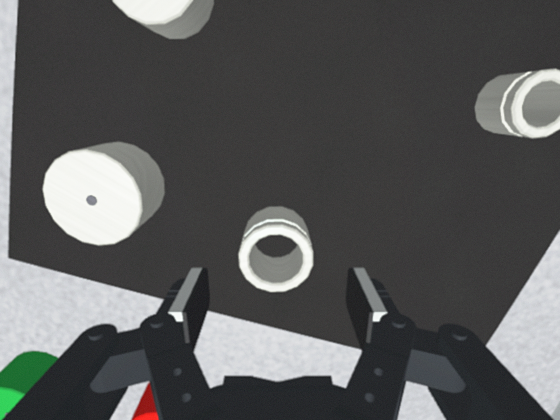

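The bored 44 sleeve is centred at (276,256) between the pads, and the bar end at (93,197) is clear.

Emit:
arm_command:
  series:
    - {"offset": [0, 0, -0.015], "angular": [0, 0, 0], "claw": 0.8}
    - {"offset": [0, 0, -0.015], "angular": [0, 0, 0], "claw": 0.8}
    - {"offset": [0, 0, -0.015], "angular": [0, 0, 0], "claw": 0.8}
    - {"offset": [0, 0, -0.008], "angular": [0, 0, 0], "claw": 0.8}
    - {"offset": [0, 0, -0.003], "angular": [0, 0, 0], "claw": 0.8}
    - {"offset": [0, 0, 0], "angular": [0, 0, 0], "claw": 0.8}
    - {"offset": [0, 0, 0], "angular": [0, 0, 0], "claw": 0.38}
    - {"offset": [0, 0, 0], "angular": [0, 0, 0], "claw": 0.38}

```text
t: 22.6
tool_pos: [0.5156, 0.2112, 0.0153]
tcp_rot: [-0.0, 0.982, 0.191, 0.001]
contact_force: [3.9, 0.7, -0.8]
gripper_width: 0.0424
```

Emit:
arm_command:
  series:
    - {"offset": [0, 0, 0], "angular": [0, 0, 0], "claw": 0.38}
    - {"offset": [0, 0, 0], "angular": [0, 0, 0], "claw": 0.38}
    - {"offset": [0, 0, 0], "angular": [0, 0, 0], "claw": 0.38}
    - {"offset": [0, 0, 0], "angular": [0, 0, 0], "claw": 0.38}
    - {"offset": [0, 0, 0], "angular": [0, 0, 0], "claw": 0.38}
    - {"offset": [0, 0, 0], "angular": [0, 0, 0], "claw": 0.38}
    - {"offset": [0, 0, 0], "angular": [0, 0, 0], "claw": 0.38}
    - {"offset": [0, 0, 0], "angular": [0, 0, 0], "claw": 0.38}

```text
t: 23.4
tool_pos: [0.5156, 0.2111, 0.0153]
tcp_rot: [-0.0, 0.982, 0.191, 0.001]
contact_force: [0.3, -0.8, 6.8]
gripper_width: 0.0421
```

Emit:
arm_command:
  series:
    - {"offset": [0, 0, 0.01], "angular": [0, 0, 0], "claw": 0.38}
    - {"offset": [0, 0, 0.02], "angular": [0, 0, 0], "claw": 0.38}
    - {"offset": [0, 0, 0.03], "angular": [0, 0, 0], "claw": 0.38}
    - {"offset": [0, 0, 0.03], "angular": [0, 0, 0], "claw": 0.38}
    - {"offset": [0, 0, 0.02], "angular": [0, 0, 0], "claw": 0.38}
    - {"offset": [0.002, -0.02, 0.01], "angular": [0, 0, 0], "claw": 0.38}
    - {"offset": [0.004, -0.036, 0], "angular": [0, 0, 0], "claw": 0.38}
    - {"offset": [0.004, -0.036, 0], "angular": [0, 0, 0], "claw": 0.38}

```text
t: 24.2
tool_pos: [0.5244, 0.1182, 0.1348]
tcp_rot: [0.0, 0.981, 0.192, 0.0]
contact_force: [0.9, -1.2, -1.8]
gripper_width: 0.0427
```

Emit:
arm_command:
  series:
    - {"offset": [0.004, -0.036, 0], "angular": [0, 0, 0], "claw": 0.38}
    - {"offset": [0.004, -0.036, 0], "angular": [0, 0, 0], "claw": 0.38}
    - {"offset": [0.004, -0.036, 0], "angular": [0, 0, 0], "claw": 0.38}
    - {"offset": [0.004, -0.036, 0], "angular": [0, 0, 0], "claw": 0.38}
    - {"offset": [0.004, -0.036, 0], "angular": [0, 0, 0], "claw": 0.38}
    - {"offset": [0.004, -0.036, 0], "angular": [0, 0, 0], "claw": 0.38}
    - {"offset": [0.004, -0.036, 0], "angular": [0, 0, 0], "claw": 0.38}
    - {"offset": [0.004, -0.036, 0], "angular": [0, 0, 0], "claw": 0.38}

```text
t: 25.0
tool_pos: [0.5561, -0.1706, 0.1342]
tcp_rot: [-0.0, 0.982, 0.191, -0.001]
contact_force: [0.8, -0.2, -1.4]
gripper_width: 0.0424
```

Emit:
arm_command:
  series:
    - {"offset": [0.004, -0.034, 0], "angular": [0, 0, 0], "claw": 0.38}
    - {"offset": [0.004, -0.022, 0], "angular": [0, 0, 0], "claw": 0.38}
    - {"offset": [0.003, -0.01, 0], "angular": [0, 0, 0], "claw": 0.38}
    - {"offset": [0, 0, 0], "angular": [0, 0, 0], "claw": 0.38}
    - {"offset": [0, 0, 0], "angular": [0, 0, 0], "claw": 0.38}
    - {"offset": [0, 0, 0], "angular": [0, 0, 0], "claw": 0.38}
    - {"offset": [0, 0, 0], "angular": [0, 0, 0], "claw": 0.38}
    - {"offset": [0, 0, 0], "angular": [0, 0, 0], "claw": 0.38}

```text
t: 25.8
tool_pos: [0.568, -0.2342, 0.1345]
tcp_rot: [0.0, 0.981, 0.191, -0.0]
contact_force: [-0.5, -0.9, -1.8]
gripper_width: 0.0427
```

```bash
python3 - <<'E'
from m import *
s=manip.observe();print(s["tool_pos"].round(4),s["qpos"].round(3))
c=cam("wrist");im=c["img"][:,:,::-1].copy();a=np.linspace(0,6.28,50)
x,y,z=s["tool_pos"]
for u in proj(c,np.c_[x+.022*np.cos(a),y+.022*np.sin(a),0*a+z-.0153+.040]): cv2.circle(im,tuple(int(q) for q in u),1,(0,0,255),-1)
for u in proj(c,np.c_[.5683+.021*np.cos(a),-.2348+.021*np.sin(a),0*a+.018]): cv2.circle(im,tuple(int(q) for q in u),1,(0,0,255),-1)
cv2.imwrite("pics/w9.png",im)
E
```

```text
[ 0.568  -0.2342  0.1345] [ 0.873  0.392 -0.65   1.656  0.253  1.179 -1.023]
```

View pics/w9.png

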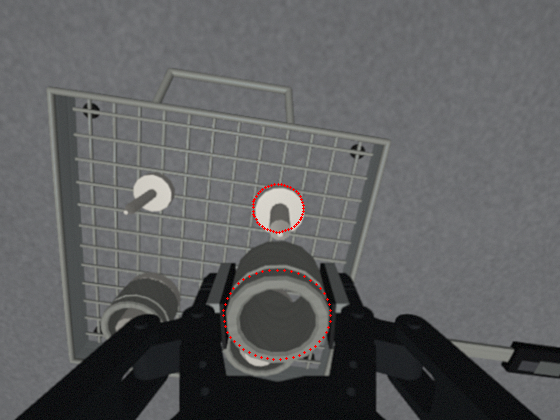

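The held sleeve's rim and the post 16 foot at (278,208) both match prediction within about 2 px. Lowering.

Emit:
arm_command:
  series:
    - {"offset": [0, 0, -0.02], "angular": [0, 0, 0], "claw": 0.38}
    - {"offset": [0, 0, -0.02], "angular": [0, 0, 0], "claw": 0.38}
    - {"offset": [0, 0, -0.015], "angular": [0, 0, 0], "claw": 0.38}
    - {"offset": [0, 0, -0.015], "angular": [0, 0, 0], "claw": 0.38}
    - {"offset": [0, 0, -0.015], "angular": [0, 0, 0], "claw": 0.38}
    - {"offset": [0, 0, -0.01], "angular": [0, 0, 0], "claw": 0.38}
    - {"offset": [0, 0, -0.004], "angular": [0, 0, 0], "claw": 0.38}
    - {"offset": [0, 0, -0.002], "angular": [0, 0, 0], "claw": 0.38}

```text
t: 26.65
tool_pos: [0.5679, -0.2352, 0.033]
tcp_rot: [-0.0, 0.982, 0.191, -0.0]
contact_force: [0.2, -0.3, -0.5]
gripper_width: 0.0423
```

Emit:
arm_command:
  series:
    - {"offset": [0, 0, -0.001], "angular": [0, 0, 0], "claw": 0.38}
    - {"offset": [0, 0, -0.001], "angular": [0, 0, 0], "claw": 0.38}
    - {"offset": [0, 0, -0.001], "angular": [0, 0, 0], "claw": 0.38}
    - {"offset": [0, 0, 0], "angular": [0, 0, 0], "claw": 0.38}
    - {"offset": [0, 0, 0], "angular": [0, 0, 0], "claw": 0.38}
    - {"offset": [0, 0, 0], "angular": [0, 0, 0], "claw": 0.38}
    - {"offset": [0, 0, 0], "angular": [0, 0, 0], "claw": 0.38}
    - {"offset": [0, 0, 0], "angular": [0, 0, 0], "claw": 0.38}

```text
t: 27.45
tool_pos: [0.5679, -0.2352, 0.0304]
tcp_rot: [0.0, 0.982, 0.191, 0.0]
contact_force: [0.8, 0.5, -1.2]
gripper_width: 0.0425
```

Emit:
arm_command:
  series:
    - {"offset": [0, 0, -0.0005], "angular": [0, 0, 0], "claw": 0.38}
    - {"offset": [0, 0, 0], "angular": [0, 0, 0], "claw": 0.38}
    - {"offset": [0, 0, 0], "angular": [0, 0, 0], "claw": 0.68}
    - {"offset": [0, 0, 0], "angular": [0, 0, 0], "claw": 0.68}
    - {"offset": [0, 0, 0], "angular": [0, 0, 0], "claw": 0.68}
    - {"offset": [0, 0, 0], "angular": [0, 0, 0], "claw": 0.68}
    - {"offset": [0, 0, 0], "angular": [0, 0, 0], "claw": 0.68}
    - {"offset": [0, 0, 0], "angular": [0, 0, 0], "claw": 0.68}

```text
t: 28.25
tool_pos: [0.5679, -0.2352, 0.0299]
tcp_rot: [0.0, 0.982, 0.191, -0.0]
contact_force: [-0.2, -0.3, -1.1]
gripper_width: 0.0582
```

Emit:
arm_command:
  series:
    - {"offset": [0, 0, 0.01], "angular": [0, 0, 0], "claw": 0.68}
    - {"offset": [0, 0, 0.02], "angular": [0, 0, 0], "claw": 0.68}
    - {"offset": [0, 0, 0.02], "angular": [0, 0, 0], "claw": 0.68}
    - {"offset": [0, 0, 0.03], "angular": [0, 0, 0], "claw": 0.68}
    - {"offset": [0, 0, 0.03], "angular": [0, 0, 0], "claw": 0.68}
    - {"offset": [0.005, 0.03, 0], "angular": [0, 0, 0], "claw": 0.68}
    - {"offset": [0.008, 0.036, 0], "angular": [0, 0, 0], "claw": 0.68}
    - {"offset": [0.008, 0.036, 0], "angular": [0, 0, 0], "claw": 0.68}

```text
t: 29.05
tool_pos: [0.5893, -0.1327, 0.1411]
tcp_rot: [0.001, 0.982, 0.19, 0.001]
contact_force: [0.8, 0.7, -0.3]
gripper_width: 0.0582
```

```bash
python3 - <<'E'
from m import *
s=manip.observe();print(s["tool_pos"].round(4),s["qpos"].round(3))
c=cam("side");cv2.imwrite("pics/s10.png",cv2.resize(c["img"][120:320,120:380,::-1],None,fx=3,fy=3))
E
```

```text
[ 0.5893 -0.1327  0.1411] [ 0.747  0.372 -0.695  1.676  0.255  1.184 -1.2  ]
```

View pics/s10.png

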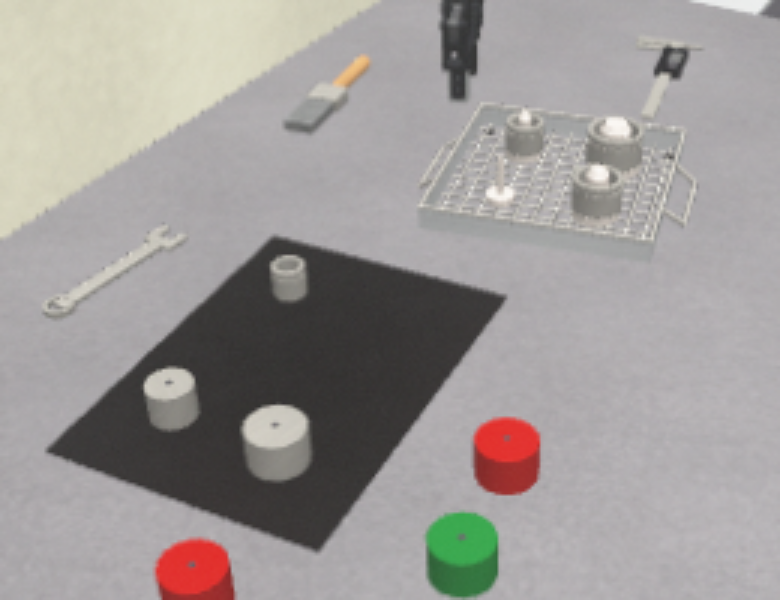

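Three sleeves are on their posts and upright, and both bar ends are untouched. Next is the 34 sleeve.

Emit:
arm_command:
  series:
    - {"offset": [0.007, 0.034, 0], "angular": [0, 0, 0], "claw": 0.7}
    - {"offset": [0.008, 0.034, 0], "angular": [0, 0, 0], "claw": 0.7}
    - {"offset": [0.008, 0.034, 0], "angular": [0, 0, 0], "claw": 0.7}
    - {"offset": [0.008, 0.034, 0], "angular": [0, 0, 0], "claw": 0.7}
    - {"offset": [0.008, 0.034, 0], "angular": [0, 0, 0], "claw": 0.7}
    - {"offset": [0.008, 0.034, 0], "angular": [0, 0, 0], "claw": 0.7}
    - {"offset": [0.006, 0.027, 0], "angular": [0, 0, 0], "claw": 0.7}
    - {"offset": [0.005, 0.018, -0.01], "angular": [0, 0, 0], "claw": 0.7}

```text
t: 29.9
tool_pos: [0.6478, 0.1193, 0.1321]
tcp_rot: [-0.001, 0.981, 0.192, 0.002]
contact_force: [0.4, -0.2, -0.5]
gripper_width: 0.0597
```

Emit:
arm_command:
  series:
    - {"offset": [0, 0, -0.02], "angular": [0, 0, 0], "claw": 0.7}
    - {"offset": [0, 0, -0.02], "angular": [0, 0, 0], "claw": 0.7}
    - {"offset": [0, 0, -0.02], "angular": [0, 0, 0], "claw": 0.7}
    - {"offset": [0, 0, 0], "angular": [0, 0, 0], "claw": 0.7}
    - {"offset": [0, 0, 0], "angular": [0, 0, 0], "claw": 0.7}
    - {"offset": [0, 0, 0], "angular": [0, 0, 0], "claw": 0.7}
    - {"offset": [0, 0, 0], "angular": [0, 0, 0], "claw": 0.7}
    - {"offset": [0, 0, 0], "angular": [0, 0, 0], "claw": 0.7}

```text
t: 30.7
tool_pos: [0.6475, 0.1158, 0.0709]
tcp_rot: [0.0, 0.982, 0.191, 0.001]
contact_force: [-0.7, 0.1, -0.8]
gripper_width: 0.0603
```

```bash
python3 - <<'E'
from m import *
s=manip.observe();print(s["tool_pos"].round(4),s["qpos"].round(3))
cv2.imwrite("pics/w11.png",cam("wrist")["img"][:,:,::-1])
E
```

```text
[0.6475 0.1158 0.0709] [ 0.315  0.569 -0.71   1.595  0.4    1.126 -1.678]
```

View pics/w11.png

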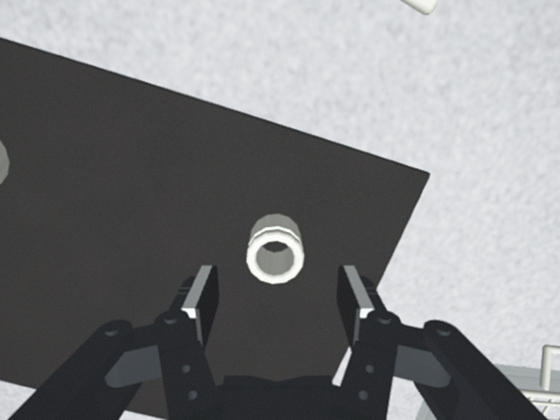

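The sleeve is centred at (275,257) between the pads.

Emit:
arm_command:
  series:
    - {"offset": [0, 0, -0.015], "angular": [0, 0, 0], "claw": 0.7}
    - {"offset": [0, 0, -0.015], "angular": [0, 0, 0], "claw": 0.7}
    - {"offset": [0, 0, -0.015], "angular": [0, 0, 0], "claw": 0.7}
    - {"offset": [0, 0, -0.008], "angular": [0, 0, 0], "claw": 0.7}
    - {"offset": [0, 0, -0.002], "angular": [0, 0, 0], "claw": 0.7}
    - {"offset": [0, 0, 0], "angular": [0, 0, 0], "claw": 0.7}
    - {"offset": [0, 0, 0], "angular": [0, 0, 0], "claw": 0.26}
    - {"offset": [0, 0, 0], "angular": [0, 0, 0], "claw": 0.26}

```text
t: 31.55
tool_pos: [0.6476, 0.1161, 0.0159]
tcp_rot: [0.0, 0.982, 0.191, 0.001]
contact_force: [1.9, 0.2, 0.4]
gripper_width: 0.0331
```

Emit:
arm_command:
  series:
    - {"offset": [0, 0, 0], "angular": [0, 0, 0], "claw": 0.26}
    - {"offset": [0, 0, 0], "angular": [0, 0, 0], "claw": 0.26}
    - {"offset": [0, 0, 0], "angular": [0, 0, 0], "claw": 0.26}
    - {"offset": [0, 0, 0], "angular": [0, 0, 0], "claw": 0.26}
    - {"offset": [0, 0, 0], "angular": [0, 0, 0], "claw": 0.26}
    - {"offset": [0, 0, 0], "angular": [0, 0, 0], "claw": 0.26}
    - {"offset": [0, 0, 0], "angular": [0, 0, 0], "claw": 0.26}
    - {"offset": [0, 0, 0], "angular": [0, 0, 0], "claw": 0.26}

```text
t: 32.35
tool_pos: [0.6477, 0.1161, 0.0159]
tcp_rot: [0.0, 0.982, 0.191, 0.001]
contact_force: [0.5, -0.8, 5.8]
gripper_width: 0.0332
```

Emit:
arm_command:
  series:
    - {"offset": [0, 0, 0.01], "angular": [0, 0, 0], "claw": 0.26}
    - {"offset": [0, 0, 0.02], "angular": [0, 0, 0], "claw": 0.26}
    - {"offset": [0, 0, 0.03], "angular": [0, 0, 0], "claw": 0.26}
    - {"offset": [0, 0, 0.03], "angular": [0, 0, 0], "claw": 0.26}
    - {"offset": [0, 0, 0.02], "angular": [0, 0, 0], "claw": 0.26}
    - {"offset": [-0.008, -0.02, 0.01], "angular": [0, 0, 0], "claw": 0.26}
    - {"offset": [-0.014, -0.033, 0], "angular": [0, 0, 0], "claw": 0.26}
    - {"offset": [-0.014, -0.033, 0], "angular": [0, 0, 0], "claw": 0.26}

```text
t: 33.15
tool_pos: [0.6102, 0.0294, 0.1352]
tcp_rot: [0.0, 0.981, 0.192, 0.0]
contact_force: [0.6, 0.2, -1.1]
gripper_width: 0.0328
```

Emit:
arm_command:
  series:
    - {"offset": [-0.014, -0.033, 0], "angular": [0, 0, 0], "claw": 0.26}
    - {"offset": [-0.014, -0.033, 0], "angular": [0, 0, 0], "claw": 0.26}
    - {"offset": [-0.014, -0.033, 0], "angular": [0, 0, 0], "claw": 0.26}
    - {"offset": [-0.014, -0.033, 0], "angular": [0, 0, 0], "claw": 0.26}
    - {"offset": [-0.012, -0.03, 0], "angular": [0, 0, 0], "claw": 0.26}
    - {"offset": [0, 0, 0], "angular": [0, 0, 0], "claw": 0.26}
    - {"offset": [0, 0, 0], "angular": [0, 0, 0], "claw": 0.26}
    - {"offset": [0, 0, 0], "angular": [0, 0, 0], "claw": 0.26}

```text
t: 33.95
tool_pos: [0.543, -0.1309, 0.135]
tcp_rot: [-0.0, 0.981, 0.191, 0.0]
contact_force: [-0.3, 0.6, -1.5]
gripper_width: 0.0331
```

```bash
python3 - <<'E'
from m import *
s=manip.observe();print(s["tool_pos"].round(4))
c=cam("wrist");im=c["img"][:,:,::-1].copy();a=np.linspace(0,6.28,50)
x,y,z=s["tool_pos"]
for u in proj(c,np.c_[x+.017*np.cos(a),y+.017*np.sin(a),0*a+z-.0159+.038]): cv2.circle(im,tuple(int(q) for q in u),1,(0,0,255),-1)
for u in proj(c,np.c_[.5437+.016*np.cos(a),-.1317+.016*np.sin(a),0*a+.018]): cv2.circle(im,tuple(int(q) for q in u),1,(0,0,255),-1)
cv2.imwrite("pics/w12.png",im)
E
```

```text
[ 0.543  -0.1309  0.135 ]
```

View pics/w12.png

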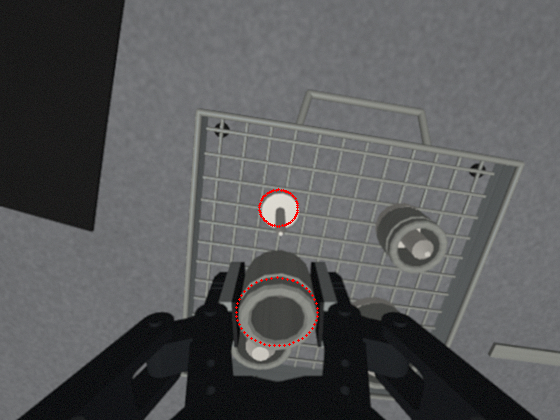

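The rim and the thin post's foot at (279,208) match prediction. Lowering.

Emit:
arm_command:
  series:
    - {"offset": [0.0005, 0, -0.02], "angular": [0, 0, 0], "claw": 0.26}
    - {"offset": [0, 0, -0.02], "angular": [0, 0, 0], "claw": 0.26}
    - {"offset": [0, 0, -0.015], "angular": [0, 0, 0], "claw": 0.26}
    - {"offset": [0, 0, -0.015], "angular": [0, 0, 0], "claw": 0.26}
    - {"offset": [0, 0, -0.015], "angular": [0, 0, 0], "claw": 0.26}
    - {"offset": [0, 0, -0.01], "angular": [0, 0, 0], "claw": 0.26}
    - {"offset": [0, 0, -0.004], "angular": [0, 0, 0], "claw": 0.26}
    - {"offset": [0, 0, -0.002], "angular": [0, 0, 0], "claw": 0.26}

```text
t: 34.8
tool_pos: [0.5434, -0.1322, 0.0335]
tcp_rot: [-0.0, 0.982, 0.191, -0.0]
contact_force: [-0.8, -0.2, -1.0]
gripper_width: 0.033
```

Emit:
arm_command:
  series:
    - {"offset": [0, 0, -0.001], "angular": [0, 0, 0], "claw": 0.26}
    - {"offset": [0, 0, -0.001], "angular": [0, 0, 0], "claw": 0.26}
    - {"offset": [0, 0, -0.001], "angular": [0, 0, 0], "claw": 0.26}
    - {"offset": [0, 0, 0], "angular": [0, 0, 0], "claw": 0.26}
    - {"offset": [0, 0, 0], "angular": [0, 0, 0], "claw": 0.26}
    - {"offset": [0, 0, 0], "angular": [0, 0, 0], "claw": 0.26}
    - {"offset": [0, 0, 0], "angular": [0, 0, 0], "claw": 0.26}
    - {"offset": [0, 0, 0], "angular": [0, 0, 0], "claw": 0.26}

```text
t: 35.6
tool_pos: [0.5434, -0.1322, 0.0309]
tcp_rot: [0.0, 0.982, 0.191, 0.0]
contact_force: [-0.4, 0.0, -1.1]
gripper_width: 0.0334
```

Emit:
arm_command:
  series:
    - {"offset": [0, 0, -0.0005], "angular": [0, 0, 0], "claw": 0.26}
    - {"offset": [0, 0, 0], "angular": [0, 0, 0], "claw": 0.26}
    - {"offset": [0, 0, 0], "angular": [0, 0, 0], "claw": 0.58}
    - {"offset": [0, 0, 0], "angular": [0, 0, 0], "claw": 0.58}
    - {"offset": [0, 0, 0], "angular": [0, 0, 0], "claw": 0.58}
    - {"offset": [0, 0, 0], "angular": [0, 0, 0], "claw": 0.58}
    - {"offset": [0, 0, 0], "angular": [0, 0, 0], "claw": 0.58}
    - {"offset": [0, 0, 0], "angular": [0, 0, 0], "claw": 0.58}

```text
t: 36.4
tool_pos: [0.5434, -0.1322, 0.0304]
tcp_rot: [0.0, 0.982, 0.191, -0.0]
contact_force: [-0.0, 0.0, -0.3]
gripper_width: 0.0495
```

Emit:
arm_command:
  series:
    - {"offset": [0, 0, 0.01], "angular": [0, 0, 0], "claw": 0.58}
    - {"offset": [0, 0, 0.02], "angular": [0, 0, 0], "claw": 0.58}
    - {"offset": [0, 0, 0.02], "angular": [0, 0, 0], "claw": 0.58}
    - {"offset": [0, 0, 0.03], "angular": [0, 0, 0], "claw": 0.58}
    - {"offset": [0, 0, 0.03], "angular": [0, 0, 0], "claw": 0.58}
    - {"offset": [0, 0.03, 0.02], "angular": [0, 0, 0], "claw": 0.58}
    - {"offset": [0, 0.03, 0.02], "angular": [0, 0, 0], "claw": 0.58}
    - {"offset": [0, 0.03, 0.02], "angular": [0, 0, 0], "claw": 0.58}

```text
t: 37.2
tool_pos: [0.5434, -0.0412, 0.2021]
tcp_rot: [0.0, 0.982, 0.191, 0.0]
contact_force: [0.1, 0.4, 0.5]
gripper_width: 0.0494
```

Emit:
arm_command:
  series:
    - {"offset": [0, 0.03, 0.01], "angular": [0, 0, 0], "claw": 0.58}
    - {"offset": [0, 0.03, 0.01], "angular": [0, 0, 0], "claw": 0.58}
    - {"offset": [0, 0.03, 0.01], "angular": [0, 0, 0], "claw": 0.58}
    - {"offset": [0, 0.02, 0], "angular": [0, 0, 0], "claw": 0.58}
    - {"offset": [0, 0, 0], "angular": [0, 0, 0], "claw": 0.58}
    - {"offset": [0, 0, 0], "angular": [0, 0, 0], "claw": 0.58}
    - {"offset": [0, 0, 0], "angular": [0, 0, 0], "claw": 0.58}
    - {"offset": [0, 0, 0], "angular": [0, 0, 0], "claw": 0.58}

```text
t: 38.0
tool_pos: [0.5434, 0.066, 0.2301]
tcp_rot: [0.0, 0.982, 0.19, -0.0]
contact_force: [-0.1, 0.4, 0.0]
gripper_width: 0.0496
```

```bash
cat > chk.py <<'E'
from m import *
im1=cam("scene");im2=cam("side")
A=cv2.resize(im1["img"][190:345,105:285,::-1],None,fx=4,fy=4,interpolation=cv2.INTER_CUBIC)
B=cv2.resize(im2["img"][135:225,245:370,::-1],None,fx=6,fy=6,interpolation=cv2.INTER_CUBIC)
P=[(.4655,-.2597,.058,.032),(.441,-.157,.056,.027),(.5683,-.2348,.054,.022),(.5437,-.1317,.052,.017)]
a=np.linspace(0,6.28,70)
for c,I,o,f in((im1,A,(105,190),4),(im2,B,(245,135),6)):
    for x,y,z,r in P:
        for u in proj(c,np.c_[x+r*np.cos(a),y+r*np.sin(a),0*a+z]): cv2.circle(I,tuple(int(q) for q in ((u-o+.5)*f-.5)),1,(0,0,255),-1)
cv2.imwrite("pics/fA.png",A);cv2.imwrite("pics/fB.png",B)
for n,c in(("scene",im1),("side",im2)):
    for k in("b54","b44"):
        x,y,z,r=G[k]; print(n,k,ring(c,(x,y),z,r)[0].round(4))
print(manip.observe()["t"])
E
python3 chk.py
```

```text
scene b54 [0.5108 0.3181]
scene b44 [0.6254 0.3173]
side b54 [0.513  0.3165]
side b44 [0.6277 0.3153]
38.1
```

View pics/fA.png

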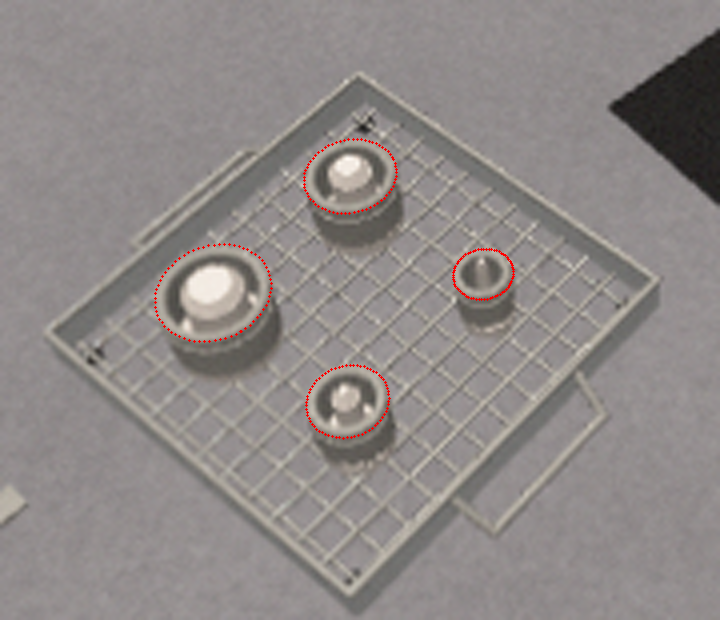

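View pics/fB.png

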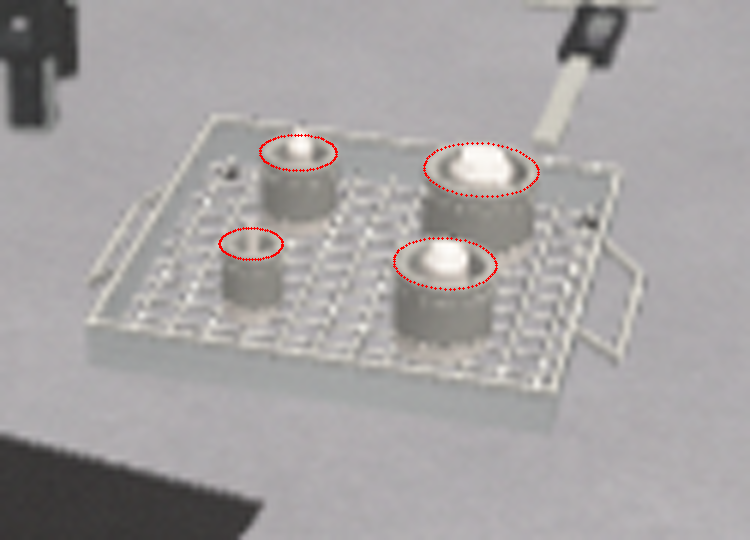

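Every rim lies on its predicted seated circle within about 2 mm in both views, and the bar ends haven't moved. Handing the job in.

```bash
python3 -c "
from plant import manip
print(manip.job_done())"
```

```text
the job is handed in; nothing more can be done
None
```

All four sleeves are over their own posts: 64 mm on 36, 54 on 26, 44 on 16 and 34 on 8. Each is seated, released and clear of the gripper. I handed the job in at about 38 s; no verdict is reported.

**Final checks:**
- **Seating:** in the scene and side views, each sleeve's top rim lay within about 2 mm of where it should be when seated and upright.
- **Bar ends:** both measured within 0.3 mm of where they started, and both were still standing.
- **Forces:** readings at the end of each move stayed below about 7 N.

**Disagreements:** the scene and side cameras differed by a steady 2–3 mm, as their calibration allows, so I used the mean. The gripper read about 1–2 mm under the true sleeve sizes. No check failed.

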